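# Set the hotplate's dial to the memory line and start it

### The arm

A 6-joint arm with a two-finger parallel gripper is mounted at the origin on a cart in front of the work surface, level with it; the furniture and walls round the work are solid. World frame = base frame: x ahead of the robot, y to its left, z up, the work surface at z = 0. Lengths are in mm, angles in degrees, forces in N, time in s.
With the tool pointing down it reaches from about 300 to 850 mm from the base axis. Payload 4.2 kg.
Tool frame: the origin (TCP) lies at the very end of the fingers, on their centre line; the grasp point (between the pads) lies 19 mm behind it (env.grasp_offset is the distance from the TCP to the grasp point, in mm); z points along the fingers, y is the line along which they close (so a half turn about z gives the same grasp; the last joint's range is limited). The gripper opens to 91 mm and grips with 3 to 60 N. Pads are 32 mm wide; open, the fingers measure 118 mm over their backs; the gripper's body (76 mm by 178 mm) begins 60 mm behind the grasp point.
Start: joints at [-67.151, 18.312, 89.639, -0, 72.044, -1.146], TCP at [233.837, -525.322, 213.976] pointing down, gripper open.
Joint ranges: [-177.97, 177.97], [-48.28, 115.42], [12.27, 149.76], [-77.06, 257.06], [2.81, 150.46], [-146.56, 146.56]. Speed limits (degrees/s): [147.25, 147.25, 180, 180, 180, 180].

### API

Orientations are given as [roll, pitch, yaw] about the fixed x, y, z axes, in that order (R = Rz(yaw) Ry(pitch) Rx(roll)).
In Python, from workcell import env gives the robot as it stands. The module is installed in compiled form; this text tells all that it offers.
- The arm moves only by the tool send_rows, never from a script. Its argument "motion" is a list of rows, each an object of numbers: "tx", "ty", "tz": the shift along the tool's x, y, z in units of 500 mm (1.0 is 500 mm); "rx", "ry", "rz": the turn, a rotation vector about the tool's x, y, z in units of 30 degrees (1.0 is 30 degrees); "gripper": the closure, from -1 (fully open) to 1 (shut). In form: [{"tx": .., "ty": .., "tz": .., "rx": .., "ry": .., "rz": .., "gripper": ..}, ...]. A call has 1 to 12 rows; each row shifts and turns the commanded pose from where the row before left it, along the tool's axes as they then stand; what a row does not reach is not made up. A row lasts 1/8 s, in which the tool goes at most 62.5 mm and 10.7 degrees, less where a joint would pass 70% of its speed; a pose out of reach is approached as far as the arm can. A call with a number of a shift or a turn outside -1 to 1 is refused whole. A call with a gripper value outside its range is refused whole. The fingers move at their own pace and stop on an object; "grip_force" is the grip in N (left out, the last holds). Time passes only in rows, so rows that do not move let the fingers close. It gives the time, the measured TCP pose, the force, the opening and the grip force at its end, in the units of the state.
- env.state(): the state, without advancing time (a new reading comes with each control period).
- env.grab_frame(name): name is "scene" or "top"; returns a dict with "frame" (480x640x3 uint8, red, green, blue), "vertical_fov" (degrees; the focal length in pixels is half the picture's height over the tangent of half this angle, whatever the lens; pixels are square), "cx", "cy" (the principal point, pixels), "rvec" (rotation vector, rad) and "tvec" (3), from world to camera coordinates, as OpenCV has them. Camera axes: x right, y down, z forward; pixel columns grow to the right and rows downward; lengths in mm; the calibration is good to about 2 mm. A picture is of the moment at which its call begins. There is no depth.
- env.job_done(): hands the job in; it is judged then, once.
The state is a dict: "time_s": time; "qpos": joint angles; "qvel": joint speeds; "effort": joint torques, N m; "ee_pos": TCP position; "ee_rot": TCP orientation; "force": force on the tool from outside, world axes, zero at the start; "torque": the same for the moment, N m; "gripper_width": finger opening in mm; "gripper_force": force on a finger pad.
Only numpy, scipy, OpenCV 4.12 (cv2) and the standard library are available. Lean on these libraries where they do the work, as an engineer would, in place of code of your own. Each camera call takes 0.05 s, during which the arm holds its last target. There are 200 camera calls.

### The job

With the fingertips, push the hotplate's big dial round by its finger notch, either way, until the index line on the dial lines up with the one long line on the scale ring around it, then press the round button beside the dial all the way in and let it come back. Only push and press gently: grip and lift nothing, and leave the hotplate, its scale ring and all the things around where they are.

Things in the scene. Friction and masses are not known exactly. Their poses are not given: they have to be found in the camera images.
- hotplate: White enamelled electric hotplate, 300 x 260 mm, its flat deck 52 mm above the worktop, 1.7 kg, standing loose on rubber feet (it may slide under a sideways push of 12 N or more). Origin at the centre of its underside; its x axis points from the front edge (dial and button) to the back (dark round cooking plate), y to its left, z up.
- dial_centre (a point): Point on the dial's vertical turning axis, at the height of the dial's top face (26 mm above the deck). The dial is black, 96 mm in diameter, with a 90 degree wedge (the finger notch) cut out of its raised part from the rim to a hub of 10 mm radius; the notch's grey floor is 6 mm above the deck and its two upright side walls are 20 mm high, 45 degrees either side of the notch's middle. Push on either wall to turn the dial that way.
- index_line (a point): Outer end of the index line, at 50 mm from the dial's axis, on the dial's top face. The index line is one raised white line, 4.5 mm wide, running outward over the dial's top face and down its rim, exactly opposite the notch.
- notch (a point): Point on the floor of the finger notch, at its middle, 34 mm from the dial's axis; it turns with the dial.
- long_line (a point): Inner end of the long scale line, at 50 mm from the dial's axis, on the scale ring. The flat aluminium ring (102 mm inner, 140 mm outer diameter, top 5.5 mm above the deck) lies round the dial and carries 15 short dark lines (7 x 2 mm) and one long, broad one (17 x 5 mm), 22.5 degrees apart; the long one is the target. The ring is very stiff and must stay as it is.
- dial (a joint): Angle of the dial, rad, growing counter-clockwise seen from above; at 0 the index line points along the hotplate's +x (to its back). No stop within a whole turn either way. Needs about 0.08 N m to turn, and stays where it is left.
- ring (a joint): Angle of the scale ring, rad, growing counter-clockwise seen from above; at 0 its long line points along the hotplate's +x. Index and long line meet when dial and ring angle are equal (or differ by a whole turn).
- button_top (a point): Centre of the top of the round black push button (28 mm diameter, in a grey collar) on the front right of the deck, 18 mm above the deck; press straight down.
- button (a joint): Travel of the button, m: 0 out, 0.006 fully in; fully in takes 5 N, and it springs back out.
- mug: Green and white mug, 64 x 89 x 48 mm, left of the dial; origin at the centre of its underside. Leave alone.
- match_box: Match box, 35 x 52 x 15 mm, lying to the right of the hotplate; origin at the centre of its underside. Leave alone.
- spice_jar: Spice jar with green lid, 46 mm diameter, 106 mm high, to the right of the hotplate; origin at the centre of its underside. Leave alone.
- fish_tin: Flat tin, 63 x 105 x 25 mm, on the worktop far to the left; origin at the centre of its underside. Leave alone.

How it is judged:
By the outcome, as a careful person would: the job done as asked, in the order asked, and still so for the second after the job is handed in, with the robot touching nothing.
It also fails if it takes over 51 s, if anything falls off the work surface, if the arm or the gripper's body presses on something with over 40 N, if the wrist force passes 120 N, or if a joint passes its speed limit or range.

## Working session

There is one attempt and no reset: what is moved stays moved. The work goes in short steps, Python scripts to look and compute and a tool call to move; the robot and the scene stay as the last step left them, time stands still between calls to the robot, and variables do not carry over. Pictures are saved under pics/ and viewed, at most 10 in all, crops included, and the job is handed in when it is done.

Besides the shell and the picture viewer there is one more tool, called after "Request:" as name([rows], argument=value, ...), one row to a line, values as JSON. send_rows: Moves the arm, as the interface text tells. Shifts and turns lie within -1 to 1; 1 stands for 500 mm of shift or 30 degrees of turn. Its arguments: {"type":"object","properties":{"motion":{"type":"array"},"grip_force":{"type":"number"}},"required":["motion"]}

```bash
mkdir -p pics; cat > h.py <<'E'
import numpy as np, cv2
from workcell import env
def grab(n):
    d=env.grab_frame(n); f=240/np.tan(np.radians(d["vertical_fov"])/2)
    d["K"]=np.array([[f,0,d["cx"]],[0,f,d["cy"]],[0,0,1.]])
    d["R"]=cv2.Rodrigues(np.array(d["rvec"],float))[0]; d["t"]=np.array(d["tvec"],float).ravel(); return d
def ray(d,u,v):
    r=d["R"].T@np.linalg.solve(d["K"],[u,v,1.]); return -d["R"].T@d["t"], r/np.linalg.norm(r)
def onz(d,u,v,z):
    c,r=ray(d,u,v); return c+r*(z-c[2])/r[2]
def proj(d,p):
    return cv2.projectPoints(np.array(p,float).reshape(-1,3),np.array(d["rvec"],float),d["t"],d["K"],None)[0].reshape(-1,2)
def tri(d1,p1,d2,p2):
    c1,r1=ray(d1,*p1);c2,r2=ray(d2,*p2)
    s=np.linalg.lstsq(np.c_[r1,-r2],c2-c1,rcond=None)[0]; a,b=c1+s[0]*r1,c2+s[1]*r2
    return (a+b)/2,np.linalg.norm(a-b)
def save(n,im): cv2.imwrite("pics/"+n,im[...,::-1])
E
python3 - <<'E'
from h import *
for n in("scene","top"):
    d=grab(n); save(n+"0.png",d["frame"]); print(n,ray(d,320,240),d["K"][0,0],d["cx"],d["cy"])
s=env.state(); print(s["time_s"],s["ee_pos"],s["ee_rot"],s["gripper_width"],s["force"])
E
```

```text
scene (array([125.41535413, 871.43104827, 985.17295953]), array([ 0.34526346, -0.64100569, -0.68549606])) 556.9679939982985 326.11314688231414 242.89948355288837
top (array([ 443.09041148,   12.16812407, 1325.75304111]), array([ 0.11443572, -0.00802509, -0.99339824])) 521.5743203883883 311.2935564383085 237.25074470252807
0.1 [ 233.65405495 -524.89460154  213.21515316] [-1.79909916e+02 -1.13415421e-03  2.39964109e+01] 90.93227827005701 [ 0.02844078 -0.53621421  0.10137554]
```

View pics/scene0.png

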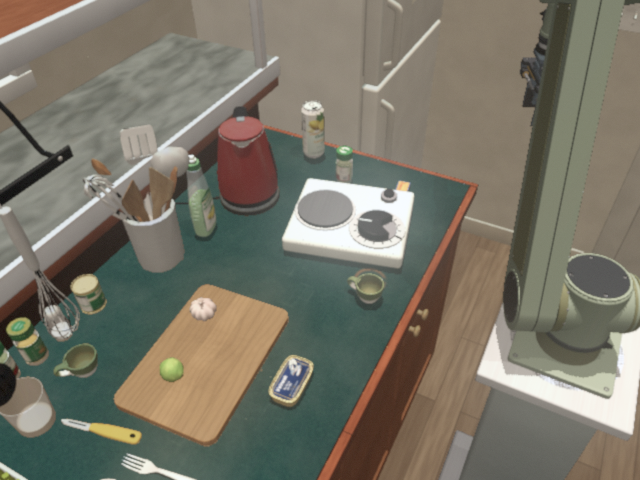

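View pics/top0.png

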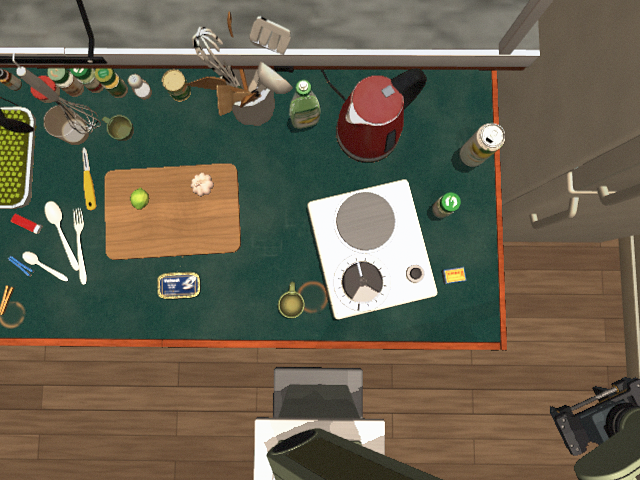

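The top view shows the hotplate with its dial at about (362,284), the notch facing the robot, and the button at (415,274). The scene view shows the dial at (378,227) and the button at (389,196). I'll zoom in on both.

```bash
python3 - <<'E'
from h import *
a=grab("top")["frame"][235:330,300:445]; b=grab("scene")["frame"][175:270,275:420]
im=np.vstack([cv2.resize(x,(458,300),interpolation=cv2.INTER_CUBIC) for x in(a,b)])
save("c1.png",im)
E
```

```text
(no output)
```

View pics/c1.png

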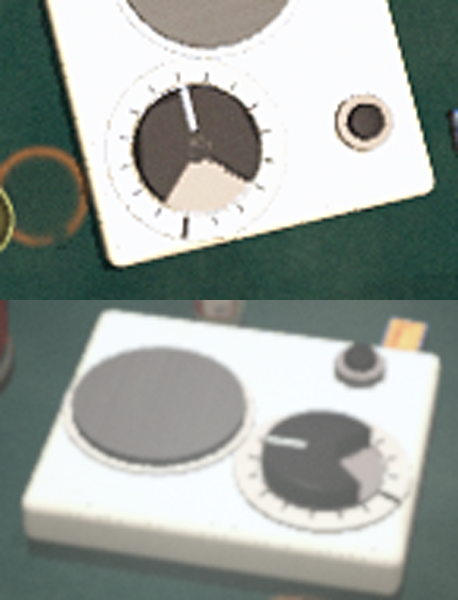

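The index line points away from the robot (top crop (185,90)). The long line is near the robot at crop (185,228), and the notch is centred at crop (207,190). So the dial has to turn by roughly half a turn. Next I'll measure this properly.

```bash
cat > m.py <<'E'
from h import *
from scipy.optimize import least_squares
def comps(m,lo,hi):
    n,_,st,c=cv2.connectedComponentsWithStats(m.astype(np.uint8)); return [(st[i,4],c[i],st[i]) for i in range(1,n) if lo<=st[i,4]<=hi]
def measure(d,c0,zt=78,zr=57.5,r_in=53,dark=175):
    """rectify onto ring plane around c0 at 0.5mm/px; image row=-x? use X right=+x, Y=+y"""
    S=2;N=320
    def rect(z,c):
        g=np.array([[c[0]-80,c[1]-80,z],[c[0]+80,c[1]-80,z],[c[0]+80,c[1]+80,z],[c[0]-80,c[1]+80,z]])
        H=cv2.getPerspectiveTransform(proj(d,g).astype(np.float32),np.float32([[0,0],[N,0],[N,N],[0,N]]))
        return cv2.cvtColor(cv2.warpPerspective(d["frame"],H,(N,N),flags=cv2.INTER_CUBIC),cv2.COLOR_RGB2GRAY).astype(float)
    return rect(zr,c0),rect(zt,c0)
E
python3 - <<'E'
from m import *
T=grab("top");S=grab("scene")
tp=lambda u,v:(300+u/3.159,235+v/3.159); sp=lambda u,v:(275+u/3.159,175+(v-300)/3.159)
# button blobs
def blob(d,c,r,th):
    g=cv2.cvtColor(d["frame"],cv2.COLOR_RGB2GRAY); m=g<th; yy,xx=np.mgrid[:480,:640]; m&=np.hypot(xx-c[0],yy-c[1])<r
    cs=comps(m,5,4000); a=max(cs,key=lambda q:q[0]); return a[0],a[1]
bt=blob(T,tp(365,121),8,110); bs=blob(S,sp(359,357),8,90); print(bt,bs)
print("button tri",tri(T,bt[1],S,bs[1]), onz(T,*bt[1],70),onz(S,*bs[1],70))
# index ends, long line centre
it,is_=tp(185,88),sp(262,438)
print("index outer tri",tri(T,it,S,is_))
print("hub-ish index inner tri",tri(T,tp(195,128),S,sp(306,444)))
print("long tri",tri(T,tp(185,228),S,sp(390,496)), onz(T,*tp(185,228),57.5),onz(S,*sp(390,496),57.5))
c=onz(T,*tp(198,150),65); print("c0",c)
ims=[]
for d in(T,S):
    ims+=[cv2.resize(x,(300,300)) for x in measure(d,c)]
cv2.imwrite("pics/r1.png",np.vstack([np.hstack(ims[:2]),np.hstack(ims[2:])]))
# hotplate yaw from deck white edges (top)
h=cv2.cvtColor(T["frame"],cv2.COLOR_RGB2HSV); m=((h[...,1]<60)&(h[...,2]>200)).astype(np.uint8)
m[:170]=0;m[330:]=0;m[:,:295]=0;m[:,445:]=0
k=max(cv2.findContours(m,0,2)[0],key=cv2.contourArea); box=cv2.boxPoints(cv2.minAreaRect(k)); print(np.round([onz(T,*p,52) for p in box],1))
E
```

```text
Traceback (most recent call last):
ValueError: max() iterable argument is empty
```

```bash
python3 - <<'E'
from m import *
T=grab("top");S=grab("scene")
tp=lambda u,v:(300+u/3.159,235+v/3.159); sp=lambda u,v:(275+u/3.159,175+(v-300)/3.159)
def blob(d,c,r):
    g=cv2.cvtColor(d["frame"],cv2.COLOR_RGB2GRAY).astype(float); yy,xx=np.mgrid[:480,:640]; w=np.hypot(xx-c[0],yy-c[1])<r
    m=w&(g<g[w].min()+45); a=max(comps(m,2,4000),key=lambda q:q[0]); return a[0],a[1]
bt=blob(T,tp(365,121),7); bs=blob(S,sp(359,355),7); print(bt,bs)
print("button tri",tri(T,bt[1],S,bs[1]), onz(T,*bt[1],70),onz(S,*bs[1],70))
it,is_=tp(185,88),sp(262,438)
print("index outer tri",tri(T,it,S,is_))
print("index inner tri",tri(T,tp(195,128),S,sp(306,444)))
print("long tri",tri(T,tp(185,228),S,sp(390,496)), onz(T,*tp(185,228),57.5),onz(S,*sp(390,496),57.5))
c=onz(T,*tp(198,150),65); print("c0",c)
ims=[]
for d in(T,S):
    ims+=[cv2.resize(x,(300,300)) for x in measure(d,c)]
cv2.imwrite("pics/r1.png",np.vstack([np.hstack(ims[:2]),np.hstack(ims[2:])]))
h=cv2.cvtColor(T["frame"],cv2.COLOR_RGB2HSV); m=((h[...,1]<60)&(h[...,2]>200)).astype(np.uint8)
m[:170]=0;m[330:]=0;m[:,:295]=0;m[:,445:]=0
k=max(cv2.findContours(m,0,2)[0],key=cv2.contourArea); box=cv2.boxPoints(cv2.minAreaRect(k)); print(np.round([onz(T,*p,52) for p in box],1))
E
```

```text
(np.int32(22), array([413.36363636, 272.09090909])) (np.int32(96), array([388.8125    , 191.57291667]))
button tri (array([ 509.21798522, -222.22938823,   76.06067219]), np.float64(4.340908934269124)) [ 511.58962193 -222.62383451   70.        ] [ 509.73148657 -230.29044653   70.        ]
index outer tri (array([533.7411353 , -90.2689541 ,  75.23597794]), np.float64(2.5724146508522807))
index inner tri (array([501.70612685, -98.38935945,  75.30578416]), np.float64(1.177738303265793))
long tri (array([426.74476504, -91.98138475,  56.1114842 ]), np.float64(0.33260331155670775)) [426.91926083 -91.81172646  57.5       ] [426.14005755 -90.60349304  57.5       ]
c0 [ 486.01937841 -101.30674278   65.        ]
[[ 684.    35.    52. ]
 [ 747.8 -220.2   52. ]
 [ 458.1 -283.8   52. ]
 [ 397.2  -35.3   52. ]][ WARN:0@2.830] global loadsave.cpp:1063 imwrite_ Unsupported depth image for selected encoder is fallbacked to CV_8U.
```

View pics/r1.png

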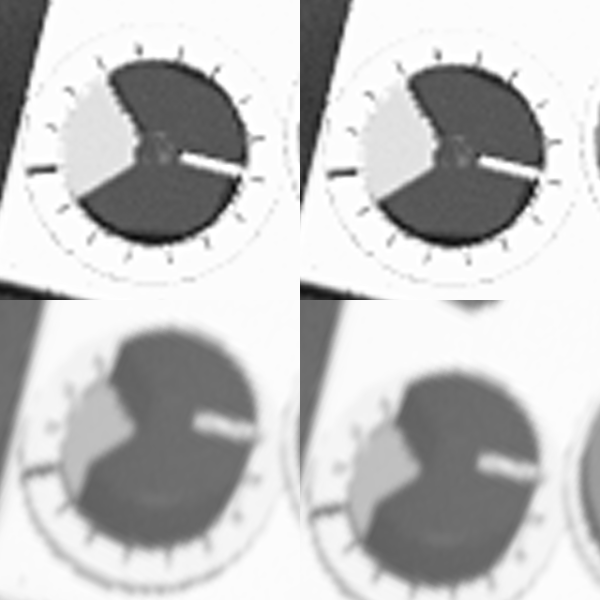

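The rectified views (+x right, +y down, about 0.53 mm/px) show the index line at about +13° and the long line at about 171° in world terms. A turn of about +158° CCW is needed. Next I'll fit the centre and angles.

```bash
cat >> m.py <<'E'
def rect(d,c,z,h=80,s=4):
    g=np.array([[c[0]-h,c[1]-h,z],[c[0]+h,c[1]-h,z],[c[0]+h,c[1]+h,z],[c[0]-h,c[1]+h,z]]); N=2*h*s
    H=cv2.getPerspectiveTransform(proj(d,g).astype(np.float32),np.float32([[0,0],[N,0],[N,N],[0,N]]))
    return cv2.cvtColor(cv2.warpPerspective(d["frame"],H,(N,N),flags=cv2.INTER_CUBIC),cv2.COLOR_RGB2GRAY)
def wpt(p,c,h=80,s=4): return np.array([c[0]-h+p[0]/s,c[1]-h+p[1]/s])
def marks(d,c):
    g=rect(d,c,57.5); bh=cv2.morphologyEx(g,cv2.MORPH_BLACKHAT,np.ones((41,41),np.uint8))
    P=[]
    for a,p,_ in comps(bh>0.35*np.percentile(bh,99.7),40,1600):
        w=wpt(p,c); r=np.hypot(*(w-c[:2]))
        if 50<r<68: P.append((a,*w))
    return np.array(P)
def index(d,c):
    g=rect(d,c,78); q=[]
    yy,xx=np.mgrid[:640,:640]; r=np.hypot(xx-320,yy-320)/4
    m=cv2.morphologyEx(g,cv2.MORPH_TOPHAT,np.ones((41,41),np.uint8)); m=(m>60)&(r<46)&(r>12)
    a=max(comps(m,40,5000),key=lambda k:k[0]); lab=cv2.connectedComponents(m.astype(np.uint8))[1]
    L=lab[int(a[1][1]),int(a[1][0])]; ys,xs=np.nonzero(lab==L); l=cv2.fitLine(np.float32(np.c_[xs,ys]),cv2.DIST_L2,0,.01,.01).ravel()
    return a[0],wpt(a[1],c),np.degrees(np.arctan2(l[1],l[0]))
E
python3 - <<'E'
from m import *
T=grab("top");S=grab("scene")
for n,d in(("T",T),("S",S)):
    c=np.array([487,-100.,0]); P=marks(d,c)
    f=lambda q:np.hypot(P[:,1]-q[0],P[:,2]-q[1])-q[2]
    r=least_squares(f,[c[0],c[1],59],loss="soft_l1").x; print(n,"ring",r)
    for p in P: print(np.round([p[0],np.degrees(np.arctan2(p[2]-r[1],p[1]-r[0])),np.hypot(p[1]-r[0],p[2]-r[1])],1),end=" ")
    i=index(d,c); print("\nindex",i,np.degrees(np.arctan2(*(i[1]-r[:2])[::-1])))
print(onz(T,415.5,273.3,70),onz(S,275+359/3.159,175+55/3.159,70))
E
```

```text
T ring [487.70827773 -99.08911655  56.19550657]
[316.  -97.8  56. ] [214.  -75.   56.1] [ 225.  -120.3   56.3] [214.  -53.3  56.1] [ 240.  -142.6   56.3] [117.  -30.6  55.8] [ 197. -165.   56.] [318.   -8.7  56.1] [1455.   172.2   60.2] [240.   13.4  57.1] [233.  149.   55.7] [154.   36.2  56.7] [214.  126.6  56. ] [206.   58.8  54.9] [ 89.  103.5  55.5] [120.   81.   57.1] 
index (np.int32(3421), array([516.87496346, -92.25584624]), np.float32(14.008839)) 13.18563561367052
S ring [486.94935503 -97.77884556  55.4197477 ]
[ 234.  -163.2   55.3] [484.   -7.1  53.5] [216.   12.2  56.8] [212.  150.2  56.4] [78.  34.9 55.6] [132.  126.7  55.6] [171.   58.5  56.7] [213.  104.1  54.2] [274.   80.8  53.9] 
index (np.int32(1685), array([515.32403561, -92.8235905 ]), np.float32(13.332508)) 9.906036410969607
[ 508.72340287 -227.69938508   70.        ] [ 508.78229764 -226.81249275   70.        ]
```

Request:
send_rows([
  {"tx":0.0742,"ty":-0.0574,"gripper":1},
  {"tx":0.0742,"ty":-0.0574,"gripper":1},
  {"tx":0.0742,"ty":-0.0574,"gripper":1},
  {"tx":0.0742,"ty":-0.0574,"gripper":1},
  {"tx":0.0742,"ty":-0.0574,"gripper":1},
  {"tx":0.0742,"ty":-0.0574,"gripper":1},
  {"tx":0.0742,"ty":-0.0574,"gripper":1},
  {"tx":0.0742,"ty":-0.0574,"gripper":1},
  {"tx":0.0742,"ty":-0.0574,"gripper":1},
  {"tx":0.0742,"ty":-0.0574,"gripper":1},
])

```text
invalid input at $.motion[0]: expected keys tx, ty, tz, rx, ry, rz, gripper
```

Request:
send_rows([
  {"rz":0.31,"gripper":1},
  {"rz":0.31,"gripper":1},
  {"rz":0.31,"gripper":1},
  {"rz":0.31,"gripper":1},
  {"rz":0.31,"gripper":1},
  {"rz":0.31,"gripper":1},
  {"gripper":1},
])

```text
invalid input at $.motion[0]: expected keys tx, ty, tz, rx, ry, rz, gripper
```

Request:
send_rows([
  {"tx":0.0742,"ty":-0.0574,"tz":0,"rx":0,"ry":0,"rz":0,"gripper":1},
  {"tx":0.0742,"ty":-0.0574,"tz":0,"rx":0,"ry":0,"rz":0,"gripper":1},
  {"tx":0.0742,"ty":-0.0574,"tz":0,"rx":0,"ry":0,"rz":0,"gripper":1},
  {"tx":0.0742,"ty":-0.0574,"tz":0,"rx":0,"ry":0,"rz":0,"gripper":1},
  {"tx":0.0742,"ty":-0.0574,"tz":0,"rx":0,"ry":0,"rz":0,"gripper":1},
  {"tx":0.0742,"ty":-0.0574,"tz":0,"rx":0,"ry":0,"rz":0,"gripper":1},
  {"tx":0.0742,"ty":-0.0574,"tz":0,"rx":0,"ry":0,"rz":0,"gripper":1},
  {"tx":0.0742,"ty":-0.0574,"tz":0,"rx":0,"ry":0,"rz":0,"gripper":1},
  {"tx":0.0742,"ty":-0.0574,"tz":0,"rx":0,"ry":0,"rz":0,"gripper":1},
  {"tx":0.0742,"ty":-0.0574,"tz":0,"rx":0,"ry":0,"rz":0,"gripper":1},
])

```text
time_s: 1.75
ee_pos: [456.7, -110.9, 214.2]
ee_rot: [180.0, -0.0, 24.0]
force: [-0.1, -0.4, 0.8]
gripper_width: 0.6
gripper_force: 0.0
```

Request:
send_rows([
  {"tx":0,"ty":0,"tz":0,"rx":0,"ry":0,"rz":0.31,"gripper":1},
  {"tx":0,"ty":0,"tz":0,"rx":0,"ry":0,"rz":0.31,"gripper":1},
  {"tx":0,"ty":0,"tz":0,"rx":0,"ry":0,"rz":0.31,"gripper":1},
  {"tx":0,"ty":0,"tz":0,"rx":0,"ry":0,"rz":0.31,"gripper":1},
  {"tx":0,"ty":0,"tz":0,"rx":0,"ry":0,"rz":0.31,"gripper":1},
  {"tx":0,"ty":0,"tz":0,"rx":0,"ry":0,"rz":0.31,"gripper":1},
  {"tx":0,"ty":0,"tz":0,"rx":0,"ry":0,"rz":0,"gripper":1},
])

```text
time_s: 2.62
ee_pos: [456.1, -112.2, 214.0]
ee_rot: [180.0, -0.0, -31.7]
force: [0.4, -0.2, -0.2]
gripper_width: 0.9
gripper_force: 0.0
```

Request:
send_rows([
  {"tx":0,"ty":0,"tz":0.05,"rx":0,"ry":0,"rz":0,"gripper":1},
  {"tx":0,"ty":0,"tz":0.05,"rx":0,"ry":0,"rz":0,"gripper":1},
  {"tx":0,"ty":0,"tz":0.05,"rx":0,"ry":0,"rz":0,"gripper":1},
  {"tx":0,"ty":0,"tz":0.05,"rx":0,"ry":0,"rz":0,"gripper":1},
  {"tx":0,"ty":0,"tz":0.03,"rx":0,"ry":0,"rz":0,"gripper":1},
  {"tx":0,"ty":0,"tz":0.02,"rx":0,"ry":0,"rz":0,"gripper":1},
  {"tx":0,"ty":0,"tz":0,"rx":0,"ry":0,"rz":0,"gripper":1},
])

```text
time_s: 3.5
ee_pos: [455.8, -112.2, 88.6]
ee_rot: [180.0, 0.1, -31.7]
force: [0.3, 0.6, -0.1]
gripper_width: 0.5
gripper_force: 0.0
```

```bash
python3 - <<'E'
from h import *
T=grab("top");S=grab("scene")
print(proj(T,env.state()["ee_pos"]),proj(S,env.state()["ee_pos"]))
a=T["frame"][235:330,300:445]; b=S["frame"][160:255,305:450]
save("c2.png",np.vstack([cv2.resize(x,(458,300),interpolation=cv2.INTER_CUBIC) for x in(a,b)]))
E
```

```text
[[368.38928038 294.72847992]] [[391.18700191 218.24659355]]
```

View pics/c2.png

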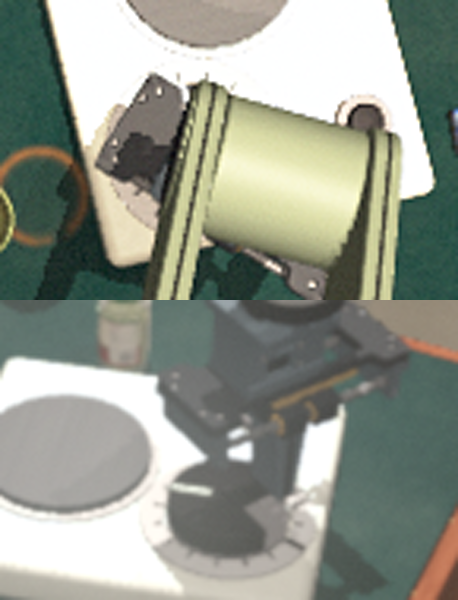

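The scene view shows the closed fingertips just above the notch (crop about (285,490)). The arm blocks the top view. I'll lower into the notch.

Request:
send_rows([
  {"tx":0,"ty":0,"tz":0.01,"rx":0,"ry":0,"rz":0,"gripper":1},
  {"tx":0,"ty":0,"tz":0.01,"rx":0,"ry":0,"rz":0,"gripper":1},
  {"tx":0,"ty":0,"tz":0.01,"rx":0,"ry":0,"rz":0,"gripper":1},
  {"tx":0,"ty":0,"tz":0.01,"rx":0,"ry":0,"rz":0,"gripper":1},
  {"tx":0,"ty":0,"tz":0.01,"rx":0,"ry":0,"rz":0,"gripper":1},
  {"tx":0,"ty":0,"tz":0,"rx":0,"ry":0,"rz":0,"gripper":1},
])

```text
time_s: 4.35
ee_pos: [455.7, -112.2, 63.5]
ee_rot: [180.0, 0.1, -31.8]
force: [0.5, 0.5, 0.6]
gripper_width: 0.7
gripper_force: 0.0
```

Request:
send_rows([
  {"tx":0.006,"ty":0,"tz":0,"rx":0,"ry":0,"rz":0,"gripper":1},
  {"tx":0.0077,"ty":0.0039,"tz":0,"rx":0,"ry":0,"rz":-0.25,"gripper":1},
  {"tx":0.0077,"ty":0.0039,"tz":0,"rx":0,"ry":0,"rz":-0.25,"gripper":1},
  {"tx":0.0077,"ty":0.0039,"tz":0,"rx":0,"ry":0,"rz":-0.25,"gripper":1},
  {"tx":0.0077,"ty":0.0039,"tz":0,"rx":0,"ry":0,"rz":-0.25,"gripper":1},
])

```text
time_s: 4.97
ee_pos: [468.5, -126.1, 63.8]
ee_rot: [-179.9, 0.2, -1.6]
force: [-4.8, 1.6, 1.1]
gripper_width: 0.2
gripper_force: 1.9
```

```bash
python3 - <<'E'
from m import *
S=grab("scene"); c=np.array([487,-98,0])
try: print(index(S,c))
except Exception as e: print(e)
s=env.state(); p=np.array(s["ee_pos"])[:2]-[487.5,-98.7]; print(s["ee_pos"],s["ee_rot"],np.hypot(*p),np.degrees(np.arctan2(p[1],p[0])),s["force"],s["torque"])
E
```

```text
(np.int32(3634), array([509.85842047, -78.99669785]), np.float32(43.833508))
[ 469.02454851 -126.22794824   63.78917417] [-179.94692254    0.19156679   -1.41142036] 33.153133214741096 -123.86763607241522 [-2.76675868  1.72977256  1.12666532] [0.36610931 0.6476791  0.05176037]
```

Request:
send_rows([
  {"tx":0.0077,"ty":0.0039,"tz":0,"rx":0,"ry":0,"rz":-0.25,"gripper":1},
  {"tx":0.0077,"ty":0.0039,"tz":0,"rx":0,"ry":0,"rz":-0.25,"gripper":1},
  {"tx":0.0077,"ty":0.0039,"tz":0,"rx":0,"ry":0,"rz":-0.25,"gripper":1},
  {"tx":0.0077,"ty":0.0039,"tz":0,"rx":0,"ry":0,"rz":-0.25,"gripper":1},
  {"tx":0.0077,"ty":0.0039,"tz":0,"rx":0,"ry":0,"rz":-0.25,"gripper":1},
  {"tx":0.0077,"ty":0.0039,"tz":0,"rx":0,"ry":0,"rz":-0.25,"gripper":1},
])

```text
time_s: 5.78
ee_pos: [493.0, -130.9, 63.7]
ee_rot: [-179.8, 0.2, 43.4]
force: [-4.5, -1.8, 1.5]
gripper_width: 0.3
gripper_force: 2.4
```

Request:
send_rows([
  {"tx":0.0077,"ty":0.0039,"tz":0,"rx":0,"ry":0,"rz":-0.25,"gripper":1},
  {"tx":0.0077,"ty":0.0039,"tz":0,"rx":0,"ry":0,"rz":-0.25,"gripper":1},
  {"tx":0.0077,"ty":0.0039,"tz":0,"rx":0,"ry":0,"rz":-0.25,"gripper":1},
  {"tx":0.0077,"ty":0.0039,"tz":0,"rx":0,"ry":0,"rz":-0.25,"gripper":1},
  {"tx":0.0077,"ty":0.0039,"tz":0,"rx":0,"ry":0,"rz":-0.25,"gripper":1},
  {"tx":0.0077,"ty":0.0039,"tz":0,"rx":0,"ry":0,"rz":-0.25,"gripper":1},
  {"tx":0.0077,"ty":0.0039,"tz":0,"rx":0,"ry":0,"rz":-0.25,"gripper":1},
  {"tx":0.0077,"ty":0.0039,"tz":0,"rx":0,"ry":0,"rz":-0.25,"gripper":1},
  {"tx":0,"ty":0,"tz":0,"rx":0,"ry":0,"rz":0,"gripper":1},
])

```text
time_s: 6.9
ee_pos: [519.4, -109.3, 64.0]
ee_rot: [-180.0, 0.1, 103.1]
force: [-1.3, -3.9, -1.7]
gripper_width: 0.5
gripper_force: 1.9
```

```bash
python3 - <<'E'
from m import *
S=grab("scene"); c=np.array([487,-98,0])
try: print(index(S,c))
except Exception as e: print(e)
s=env.state(); p=np.array(s["ee_pos"])[:2]-[487.5,-98.7]; print(s["ee_pos"],s["ee_rot"],np.hypot(*p),np.degrees(np.arctan2(p[1],p[0])),s["force"])
a=grab("top")["frame"][235:330,300:445]; b=S["frame"][160:255,305:450]
save("c3.png",np.vstack([cv2.resize(x,(458,300),interpolation=cv2.INTER_CUBIC) for x in(a,b)]))
E
```

```text
(np.int32(2313), array([458.0998703 , -82.15672287]), np.float32(-31.046722))
[ 519.45957546 -109.23284039   63.98486603] [-1.79997217e+02  8.64664556e-02  1.03050218e+02] 33.650485733330285 -18.24054507817355 [-1.83375572 -4.86424468 -2.04449994]
```

View pics/c3.png

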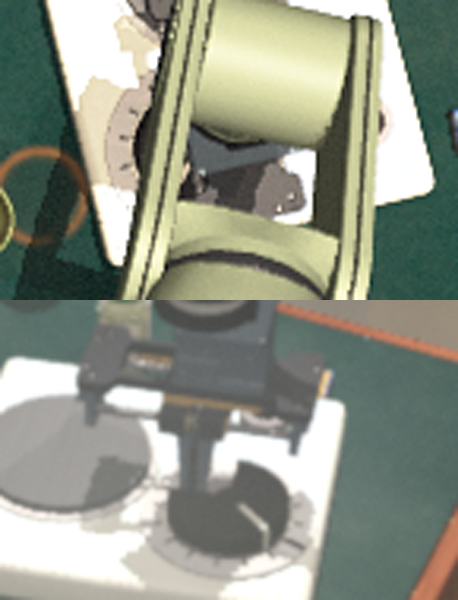

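The scene view shows the index line at crop (255,525) and the long line at crop (297,542), with about 23° left. The contact is smooth, at about 5 N.

Request:
send_rows([
  {"tx":0.0072,"ty":0.0036,"tz":0,"rx":0,"ry":0,"rz":-0.2333,"gripper":1},
  {"tx":0.0072,"ty":0.0036,"tz":0,"rx":0,"ry":0,"rz":-0.2333,"gripper":1},
  {"tx":0.0072,"ty":0.0036,"tz":0,"rx":0,"ry":0,"rz":-0.2333,"gripper":1},
  {"tx":0,"ty":0,"tz":0,"rx":0,"ry":0,"rz":0,"gripper":1},
])

```text
time_s: 7.5
ee_pos: [521.4, -96.7, 64.2]
ee_rot: [179.9, 0.1, 124.0]
force: [0.9, -3.0, -0.8]
gripper_width: 0.5
gripper_force: 1.5
```

```bash
python3 - <<'E'
from m import *
S=grab("scene"); c=np.array([487.2,-98.2,0])
i=index(S,c); print(i,np.degrees(np.arctan2(*(i[1]-c[:2])[::-1])))
P=marks(S,c); print(np.round([[p[0],np.degrees(np.arctan2(p[2]-c[1],p[1]-c[0])),np.hypot(p[1]-c[0],p[2]-c[1])] for p in P],1).tolist())
s=env.state(); print(s["ee_pos"],s["ee_rot"],s["force"],s["time_s"])
r=np.hstack([cv2.resize(rect(S,c,z),(400,400)) for z in(57.5,78)]); cv2.imwrite("pics/r4.png",r)
E
```

```text
(np.int32(2764), array([ 511.53267004, -120.81658828]), np.float32(-69.24492)) -42.90666577549447
[[518.0, -61.0, 64.0], [205.0, -164.0, 55.5], [87.0, 12.7, 56.8], [67.0, 35.5, 55.5], [88.0, 81.2, 54.0]]
[521.36720132 -96.75577567  64.2010565 ] [1.79936085e+02 7.15076906e-02 1.23997797e+02] [-0.07513194 -2.93732484 -1.26623075] 7.55
```

View pics/r4.png

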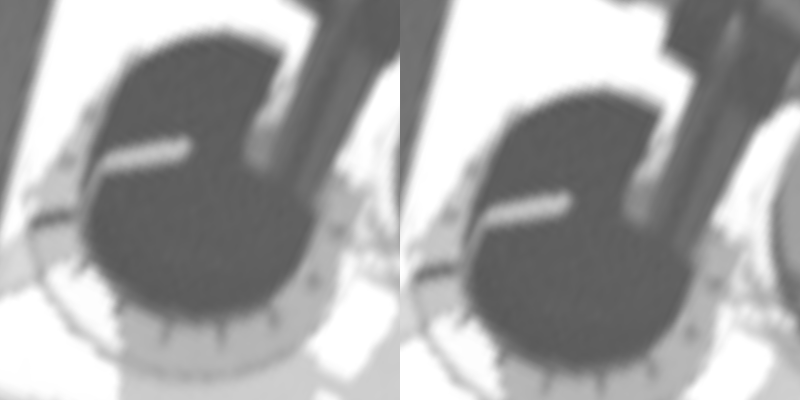

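The rectified view puts the index within a few degrees of the long line. I'll withdraw for a clear two-view check.

Request:
send_rows([
  {"tx":-0.006,"ty":0,"tz":0,"rx":0,"ry":0,"rz":0,"gripper":1},
  {"tx":0,"ty":0,"tz":-0.02,"rx":0,"ry":0,"rz":0,"gripper":1},
  {"tx":0,"ty":0,"tz":-0.06,"rx":0,"ry":0,"rz":0,"gripper":1},
  {"tx":0,"ty":0,"tz":-0.1,"rx":0,"ry":0,"rz":0,"gripper":1},
  {"tx":0,"ty":0,"tz":-0.1,"rx":0,"ry":0,"rz":0,"gripper":1},
  {"tx":-0.051,"ty":-0.0924,"tz":0,"rx":0,"ry":0,"rz":0,"gripper":1},
  {"tx":-0.051,"ty":-0.0924,"tz":0,"rx":0,"ry":0,"rz":0,"gripper":1},
  {"tx":-0.051,"ty":-0.0924,"tz":0,"rx":0,"ry":0,"rz":0,"gripper":1},
  {"tx":-0.051,"ty":-0.0924,"tz":0,"rx":0,"ry":0,"rz":0,"gripper":1},
  {"tx":-0.051,"ty":-0.0924,"tz":0,"rx":0,"ry":0,"rz":0,"gripper":1},
  {"tx":0,"ty":0,"tz":0,"rx":0,"ry":0,"rz":0,"gripper":1},
])

```text
time_s: 8.93
ee_pos: [401.6, -336.5, 204.6]
ee_rot: [180.0, 0.0, 123.9]
force: [0.3, 0.6, 0.6]
gripper_width: 0.6
gripper_force: 0.0
```

```bash
python3 - <<'E'
from m import *
T=grab("top");S=grab("scene"); im=[]
for n,d in(("T",T),("S",S)):
    c=np.array([487.5,-98.7,0]); P=marks(d,c)
    f=lambda q:np.hypot(P[:,1]-q[0],P[:,2]-q[1])-56
    r=least_squares(f,c[:2],loss="soft_l1").x
    a=np.degrees(np.arctan2(P[:,2]-r[1],P[:,1]-r[0])); i=index(d,c)
    print(n,r,np.round([(p[0],x) for p,x in zip(P,a) if abs(x)>130],1).tolist(),"idx",i,np.degrees(np.arctan2(*(i[1]-r)[::-1])))
    im.append(np.hstack([cv2.resize(rect(d,c,z),(300,300)) for z in(57.5,78)]))
cv2.imwrite("pics/r5.png",np.vstack(im)); print(env.state()["ee_pos"],env.state()["time_s"])
E
```

```text
T [487.65303718 -99.10878651] [[268.0, -142.7], [225.0, -165.0], [1423.0, 172.2], [220.0, 149.0]] idx (np.int32(3712), array([458.6328125 , -94.22390894]), np.float32(-9.890653)) 170.44516258361654
S [487.8501258  -99.14398564] [[205.0, -164.8], [171.0, 149.5]] idx (np.int32(2807), array([457.80245814, -94.56961169]), np.float32(-11.170698)) 171.34391207449318
[ 402.91902095 -333.96711903  204.35710978] 9.025
```

View pics/r5.png

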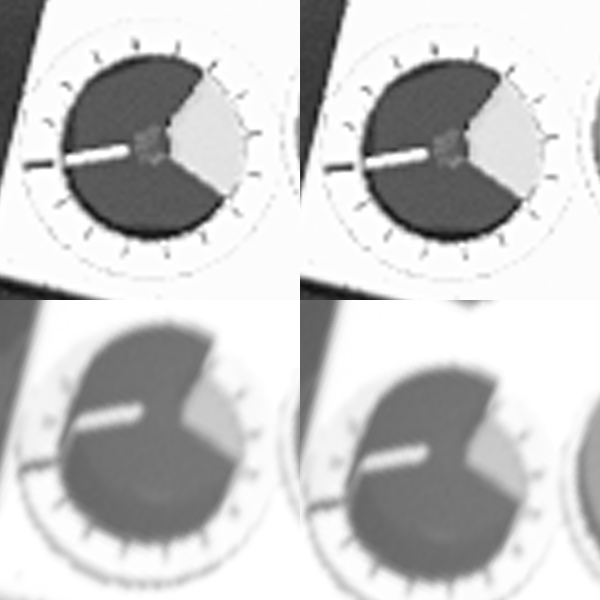

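The clear views show the index at about 170.2° and the long line at about 172°. In the top view the two are almost collinear, about 1.8° short. There is plenty of time, so I'll go back in the same way and nudge by 1.8°.

Request:
send_rows([
  {"tx":0.051,"ty":0.0924,"tz":0,"rx":0,"ry":0,"rz":0,"gripper":1},
  {"tx":0.051,"ty":0.0924,"tz":0,"rx":0,"ry":0,"rz":0,"gripper":1},
  {"tx":0.051,"ty":0.0924,"tz":0,"rx":0,"ry":0,"rz":0,"gripper":1},
  {"tx":0.051,"ty":0.0924,"tz":0,"rx":0,"ry":0,"rz":0,"gripper":1},
  {"tx":0.051,"ty":0.0924,"tz":0,"rx":0,"ry":0,"rz":0,"gripper":1},
  {"tx":0,"ty":0,"tz":0,"rx":0,"ry":0,"rz":0,"gripper":1},
  {"tx":0,"ty":0,"tz":0.1,"rx":0,"ry":0,"rz":0,"gripper":1},
  {"tx":0,"ty":0,"tz":0.1,"rx":0,"ry":0,"rz":0,"gripper":1},
  {"tx":0,"ty":0,"tz":0,"rx":0,"ry":0,"rz":0,"gripper":1},
])

```text
time_s: 10.15
ee_pos: [519.1, -98.1, 101.2]
ee_rot: [-179.6, -0.4, 124.2]
force: [0.3, 1.2, 0.4]
gripper_width: 0.6
gripper_force: 0.0
```

Request:
send_rows([
  {"tx":0,"ty":0,"tz":0.02,"rx":0,"ry":0,"rz":0,"gripper":1},
  {"tx":0,"ty":0,"tz":0.02,"rx":0,"ry":0,"rz":0,"gripper":1},
  {"tx":0,"ty":0,"tz":0.02,"rx":0,"ry":0,"rz":0,"gripper":1},
  {"tx":0,"ty":0,"tz":0.02,"rx":0,"ry":0,"rz":0,"gripper":1},
  {"tx":0,"ty":0,"tz":0,"rx":0,"ry":0,"rz":0,"gripper":1},
  {"tx":0.003,"ty":0,"tz":0,"rx":0,"ry":0,"rz":0,"gripper":1},
  {"tx":0.003,"ty":0,"tz":0,"rx":0,"ry":0,"rz":0,"gripper":1},
  {"tx":0.0018,"ty":0.0009,"tz":0,"rx":0,"ry":0,"rz":-0.06,"gripper":1},
  {"tx":0,"ty":0,"tz":0,"rx":0,"ry":0,"rz":0,"gripper":1},
  {"tx":0,"ty":0,"tz":0,"rx":0,"ry":0,"rz":0,"gripper":1},
])

```text
time_s: 11.4
ee_pos: [521.1, -95.9, 64.3]
ee_rot: [180.0, 0.1, 126.0]
force: [1.8, -3.9, 0.6]
gripper_width: 0.7
gripper_force: 1.8
```

Request:
send_rows([
  {"tx":-0.006,"ty":0,"tz":0,"rx":0,"ry":0,"rz":0,"gripper":1},
  {"tx":0,"ty":0,"tz":-0.02,"rx":0,"ry":0,"rz":0,"gripper":1},
  {"tx":0,"ty":0,"tz":-0.06,"rx":0,"ry":0,"rz":0,"gripper":1},
  {"tx":0,"ty":0,"tz":-0.1,"rx":0,"ry":0,"rz":0,"gripper":1},
  {"tx":0,"ty":0,"tz":-0.1,"rx":0,"ry":0,"rz":0,"gripper":1},
  {"tx":-0.051,"ty":-0.0924,"tz":0,"rx":0,"ry":0,"rz":0,"gripper":1},
  {"tx":-0.051,"ty":-0.0924,"tz":0,"rx":0,"ry":0,"rz":0,"gripper":1},
  {"tx":-0.051,"ty":-0.0924,"tz":0,"rx":0,"ry":0,"rz":0,"gripper":1},
  {"tx":-0.051,"ty":-0.0924,"tz":0,"rx":0,"ry":0,"rz":0,"gripper":1},
  {"tx":-0.051,"ty":-0.0924,"tz":0,"rx":0,"ry":0,"rz":0,"gripper":1},
  {"tx":0,"ty":0,"tz":0,"rx":0,"ry":0,"rz":0,"gripper":1},
])

```text
time_s: 12.78
ee_pos: [408.8, -339.0, 204.3]
ee_rot: [-180.0, -0.0, 125.7]
force: [0.3, 0.2, -0.6]
gripper_width: 0.7
gripper_force: 0.0
```

```bash
python3 - <<'E'
from m import *
T=grab("top");S=grab("scene")
for n,d in(("T",T),("S",S)):
    c=np.array([487.5,-98.7,0]); P=marks(d,c)
    f=lambda q:np.hypot(P[:,1]-q[0],P[:,2]-q[1])-56
    r=least_squares(f,c[:2],loss="soft_l1").x
    a=np.degrees(np.arctan2(P[:,2]-r[1],P[:,1]-r[0])); i=index(d,c)
    print(n,r,np.round([(p[0],x) for p,x in zip(P,a) if abs(x)>130],1).tolist(),"idx",i,np.degrees(np.arctan2(*(i[1]-r)[::-1])))
s=env.state(); y=np.radians(s["ee_rot"][2]); D=np.array([508.7,-227.3])-np.array(s["ee_pos"])[:2]
print(s["ee_pos"],s["ee_rot"],"tx,ty mm",D@[np.cos(y),np.sin(y)],D@[np.sin(y),-np.cos(y)])
E
```

```text
T [487.58542303 -99.04851503] [[268.0, -142.6], [219.0, -164.9], [1433.0, 172.2], [215.0, 149.0]] idx (np.int32(3611), array([458.41650512, -94.96384658]), np.float32(-8.057316)) 172.02842468018747
S [487.79894524 -99.11035816] [[210.0, -164.8], [163.0, 149.4]] idx (np.int32(2575), array([458.3068932 , -95.48252427]), np.float32(-9.024065)) 172.9872437690919
[ 410.09445831 -336.40467506  204.18871491] [ 1.79951568e+02 -4.94837783e-02  1.25914126e+02] tx,ty mm 30.524299033007345 143.85809028687942
```

Index is at 172.0° and the long line at 172.2°, so they are aligned. Next is the button.

Request:
send_rows([
  {"tx":0.0153,"ty":0.0719,"tz":0,"rx":0,"ry":0,"rz":0,"gripper":1},
  {"tx":0.0153,"ty":0.0719,"tz":0,"rx":0,"ry":0,"rz":0,"gripper":1},
  {"tx":0.0153,"ty":0.0719,"tz":0,"rx":0,"ry":0,"rz":0,"gripper":1},
  {"tx":0.0153,"ty":0.0719,"tz":0,"rx":0,"ry":0,"rz":0,"gripper":1},
  {"tx":0,"ty":0,"tz":0.08,"rx":0,"ry":0,"rz":0,"gripper":1},
  {"tx":0,"ty":0,"tz":0.08,"rx":0,"ry":0,"rz":0,"gripper":1},
  {"tx":0,"ty":0,"tz":0.06,"rx":0,"ry":0,"rz":0,"gripper":1},
  {"tx":0,"ty":0,"tz":0.02,"rx":0,"ry":0,"rz":0,"gripper":1},
  {"tx":0,"ty":0,"tz":0,"rx":0,"ry":0,"rz":0,"gripper":1},
])

```text
time_s: 14.0
ee_pos: [509.0, -226.7, 84.2]
ee_rot: [-180.0, -0.0, 126.1]
force: [0.2, -0.5, 0.5]
gripper_width: 0.5
gripper_force: 0.0
```

Request:
send_rows([
  {"tx":0,"ty":0,"tz":0.01,"rx":0,"ry":0,"rz":0,"gripper":1},
  {"tx":0,"ty":0,"tz":0.01,"rx":0,"ry":0,"rz":0,"gripper":1},
  {"tx":0,"ty":0,"tz":0.01,"rx":0,"ry":0,"rz":0,"gripper":1},
  {"tx":0,"ty":0,"tz":0.006,"rx":0,"ry":0,"rz":0,"gripper":1},
  {"tx":0,"ty":0,"tz":0.004,"rx":0,"ry":0,"rz":0,"gripper":1},
  {"tx":0,"ty":0,"tz":0,"rx":0,"ry":0,"rz":0,"gripper":1},
])

```text
time_s: 14.75
ee_pos: [509.4, -227.9, 67.9]
ee_rot: [179.9, 0.1, 126.0]
force: [-5.3, 3.2, 24.6]
gripper_width: 0.5
gripper_force: 12.5
```

The force is 25 N at z=67.9, which is more than the button alone should give. I'll back off and look at the contact.

Request:
send_rows([
  {"tx":0,"ty":0,"tz":-0.006,"rx":0,"ry":0,"rz":0,"gripper":1},
  {"tx":0,"ty":0,"tz":0,"rx":0,"ry":0,"rz":0,"gripper":1},
])

```text
time_s: 15.0
ee_pos: [509.3, -227.8, 68.2]
ee_rot: [179.9, 0.1, 126.0]
force: [-1.2, 1.3, 10.6]
gripper_width: 0.3
gripper_force: 5.1
```

```bash
python3 - <<'E'
from h import *
S=grab("scene");s=env.state(); print(s["ee_pos"],s["force"],s["torque"],s["effort"])
b=S["frame"][150:225,340:440]; save("c6.png",cv2.resize(b,(800,600),interpolation=cv2.INTER_CUBIC))
E
```

```text
[ 509.31324175 -227.81043323   68.21969653] [-1.00739562  1.15300951  8.79386856] [0.29615298 0.04746752 0.00576493] [-3.87008311e-01 -3.73161757e+01 -1.66133094e+01 -1.75208612e-01
 -4.11481205e-01  3.26880756e-03]
```

View pics/c6.png

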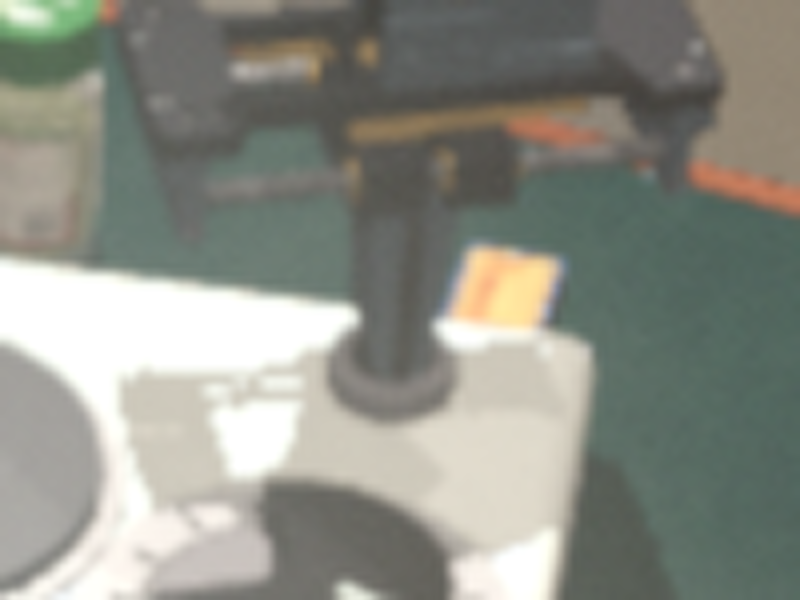

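The fingers are centred on the button in its collar (crop (395,370)). To see whether the stop is the button's end or the collar, I'll step up and read the force.

Request:
send_rows([
  {"tx":0,"ty":0,"tz":-0.004,"rx":0,"ry":0,"rz":0,"gripper":1},
  {"tx":0,"ty":0,"tz":0,"rx":0,"ry":0,"rz":0,"gripper":1},
])

```text
time_s: 15.3
ee_pos: [509.3, -227.8, 69.4]
ee_rot: [179.9, 0.1, 126.0]
force: [2.3, 0.5, 4.3]
gripper_width: 0.2
gripper_force: 2.1
```

Request:
send_rows([
  {"tx":0,"ty":0,"tz":-0.003,"rx":0,"ry":0,"rz":0,"gripper":1},
  {"tx":0,"ty":0,"tz":0,"rx":0,"ry":0,"rz":0,"gripper":1},
])

```text
time_s: 15.55
ee_pos: [509.2, -227.8, 70.6]
ee_rot: [180.0, 0.1, 126.0]
force: [2.2, 0.2, 3.0]
gripper_width: 0.2
gripper_force: 1.7
```

Request:
send_rows([
  {"tx":0,"ty":0,"tz":-0.003,"rx":0,"ry":0,"rz":0,"gripper":1},
  {"tx":0,"ty":0,"tz":0,"rx":0,"ry":0,"rz":0,"gripper":1},
])

```text
time_s: 15.8
ee_pos: [508.9, -227.7, 72.0]
ee_rot: [180.0, 0.0, 126.0]
force: [2.0, 0.4, 2.0]
gripper_width: 0.8
gripper_force: 1.3
```

Request:
send_rows([
  {"tx":0,"ty":0,"tz":-0.003,"rx":0,"ry":0,"rz":0,"gripper":1},
  {"tx":0,"ty":0,"tz":0,"rx":0,"ry":0,"rz":0,"gripper":1},
])

```text
time_s: 16.05
ee_pos: [508.4, -227.6, 73.3]
ee_rot: [-180.0, -0.0, 126.0]
force: [0.4, 0.1, 2.3]
gripper_width: 0.6
gripper_force: 0.9
```

The spring force rises from about 1–2 N at z≈73 to 5 N at about 68.7, then hits a hard stop. That matches the 6 mm travel, so the button was fully in. Now I'll retreat and check.

Request:
send_rows([
  {"tx":0,"ty":0,"tz":-0.02,"rx":0,"ry":0,"rz":0,"gripper":1},
  {"tx":0,"ty":0,"tz":-0.08,"rx":0,"ry":0,"rz":0,"gripper":1},
  {"tx":0,"ty":0,"tz":-0.08,"rx":0,"ry":0,"rz":0,"gripper":1},
  {"tx":0,"ty":0,"tz":-0.08,"rx":0,"ry":0,"rz":0,"gripper":1},
  {"tx":-0.0153,"ty":-0.0719,"tz":0,"rx":0,"ry":0,"rz":0,"gripper":1},
  {"tx":-0.0153,"ty":-0.0719,"tz":0,"rx":0,"ry":0,"rz":0,"gripper":1},
  {"tx":-0.0153,"ty":-0.0719,"tz":0,"rx":0,"ry":0,"rz":0,"gripper":1},
  {"tx":-0.0153,"ty":-0.0719,"tz":0,"rx":0,"ry":0,"rz":0,"gripper":1},
  {"tx":0,"ty":0,"tz":0,"rx":0,"ry":0,"rz":0,"gripper":1},
  {"tx":0,"ty":0,"tz":0,"rx":0,"ry":0,"rz":0,"gripper":1},
])

```text
time_s: 17.3
ee_pos: [410.2, -336.3, 203.5]
ee_rot: [180.0, -0.1, 126.0]
force: [0.4, -0.5, 1.1]
gripper_width: 0.1
gripper_force: 0.0
```

```bash
python3 - <<'E'
from m import *
T=grab("top");S=grab("scene")
for n,d in(("T",T),("S",S)):
    c=np.array([487.5,-98.7,0]); P=marks(d,c)
    f=lambda q:np.hypot(P[:,1]-q[0],P[:,2]-q[1])-56
    r=least_squares(f,c[:2],loss="soft_l1").x
    a=np.degrees(np.arctan2(P[:,2]-r[1],P[:,1]-r[0])); i=index(d,c)
    print(n,r,np.round([(p[0],x) for p,x in zip(P,a) if abs(x)>130],1).tolist(),"idx",i,np.degrees(np.arctan2(*(i[1]-r)[::-1])))
    o=cv2.imread("pics/%s0.png"%("top" if n=="T" else "scene"))[...,::-1]
    df=cv2.absdiff(o,d["frame"]).max(2)>50
    print([(int(k[0]),k[1].round()) for k in comps(df,15,1e6)][:12])
print(env.state()["ee_pos"],env.state()["force"],env.state()["time_s"])
E
```

```text
T [487.59167898 -99.05830611] [[265.0, -142.6], [219.0, -164.9], [1437.0, 172.2], [222.0, 149.0]] idx (np.int32(3582), array([458.40508096, -94.98566443]), np.float32(-7.9948616)) 172.05634888960307
[(284, array([364., 269.])), (20417, array([537., 397.])), (285, array([365., 294.])), (121, array([429., 294.])), (23, array([491., 318.])), (61, array([389., 345.])), (303, array([444., 345.])), (506, array([324., 377.])), (40, array([277., 386.])), (185, array([358., 400.])), (1038, array([438., 443.])), (1283, array([273., 453.]))]
S [487.86100575 -99.23007408] [[180.0, -165.0], [176.0, 149.4]] idx (np.int32(2621), array([458.27460893, -95.4765166 ]), np.float32(-9.016623)) 172.76964419005236
[(346, array([443.,  11.])), (1852, array([505.,  13.])), (42, array([631.,   6.])), (68, array([444.,  38.])), (2174, array([454.,  95.])), (46, array([522.,  67.])), (2502, array([545., 214.])), (191, array([528., 131.])), (44, array([410., 196.])), (133, array([366., 217.])), (115, array([392., 227.])), (25, array([577., 250.]))]
[ 410.70343541 -336.05193748  203.45632541] [0.34436489 0.65430727 0.0487005 ] 17.4
```

The dial is aligned, nothing else has moved, and the button has been released. I'm handing in.

```bash
python3 -c "
from workcell import env
print(env.job_done())"
```

```text
the job is handed in; nothing more can be done
None
```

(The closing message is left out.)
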